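# Pack the sample bottles into the open-front crate

### The arm

A 6-joint arm with a two-finger parallel gripper is mounted at the origin on the work surface. World frame = base frame: x ahead of the robot, y to its left, z up, the work surface at z = 0. Lengths are in mm, angles in rad, forces in N, time in s.
With the tool pointing down it reaches from about 350 to 775 mm from the base axis. Payload 7.3 kg.
Tool frame: the origin (TCP) lies on the centre line of the jaws, within the pads' length; the fingertips stand 14 mm ahead of it and the grasp point (between the pads) lies 5 mm behind it; z points along the fingers, y is the line along which they close (so a half turn about z gives the same grasp; the last joint's range is limited). The gripper opens to 92 mm and grips with 3 to 60 N. Pads are 19 mm wide; open, the fingers measure 130 mm over their backs; the gripper's body (75 mm by 190 mm) begins 47 mm behind the grasp point.
Start: joints at [1.177, 0.342, 1.524, -0, 1.275, -0.146], TCP at [128.751, 508.986, 240.741] pointing down, gripper open.
Joint ranges: [-2.53, 2.53], [-0.77, 2.02], [0.04, 2.7], [-1, 4.14], [0.28, 2.66], [-3.11, 3.11]. Speed limits (rad/s): [2.57, 2.57, 3.14, 3.14, 3.14, 3.14].

### API

Orientations are given as [roll, pitch, yaw] about the fixed x, y, z axes, in that order (R = Rz(yaw) Ry(pitch) Rx(roll)).
In Python, from plant import get_obs, capture, bot, spot_in, trace, pinpoint gives the robot as it stands.
- The arm moves only by the tool play_rows, never from a script. Its argument "rows" is a list of rows, each a list of 2 entries, a list of its own where there are three numbers: the shift along the world's x, y, z in units of 3 cm (1.0 is 3 cm), then the turn, a rotation vector about the world's x, y, z in units of 8 degrees (1.0 is 8 degrees). A call has 1 to 12 rows; each row shifts and turns the commanded pose from where the row before left it; what a row does not reach is not made up. A row lasts 1/8 s, in which the tool goes at most 62.5 mm and 10.7 degrees, less where a joint would pass 70% of its speed; a pose out of reach is approached as far as the arm can. A call with a number of a shift or a turn outside -1 to 1 is refused whole. A call with a gripper value outside its range is refused whole. "hand" is the opening, from -1 (shut) to 1 (fully open), set as the call begins (left out, the last holds). The fingers move at their own pace and stop on an object; the grip force is fixed at half the most. Time passes only in rows, so rows that do not move let the fingers close. It gives the time, the measured TCP pose, the force, the opening and the grip force at its end, in the units of the state.
- get_obs(): the state, without advancing time (a new reading comes with each control period).
- capture(name): name is "scene" or "top"; returns a dict with "frame" (480x640x3 uint8, red, green, blue), "fov_y" (degrees; the focal length in pixels is half the picture's height over the tangent of half this angle, whatever the lens; pixels are square), "cx", "cy" (the principal point, pixels), "dist" ([k1, k2, p1, p2, k3] as OpenCV has them; the pictures are not rectified), "rvec" (rotation vector, rad) and "tvec" (3), from world to camera coordinates, as OpenCV has them. Camera axes: x right, y down, z forward; pixel columns grow to the right and rows downward; lengths in mm; the calibration is good to about 2 mm. A picture is of the moment at which its call begins. There is no depth.
- bot.close_job(): hands the job in; it is judged then, once.
Trained networks look in the newest picture that a camera, given by its name, has taken for a name from the list of things; names that differ only in an ending like _2 or _b are one class to them, and where a whole thing is asked for, a point or a joint stands for the part that bears it (a point fixed in the world has none). Each returns a list of dicts, best first, with "p" (0 to 1); they miss things now and then, are a little off and sometimes report something else, mostly with a low value. They report only what shows in the picture. A call takes as long as a camera call. They do not tell look-alikes from the thing itself.
- spot_in(query, camera): "at" ([row, column] in pixels, amid what is visible of it).
- trace(query, camera): "mask" (480x640 bool, what is visible of it) and "at" ([row, column] in pixels, amid what is visible of it).
- pinpoint(query, camera): "at" ([row, column] in pixels: a listed point, or the origin of a listed thing).
The state is a dict: "time": time; "joint_positions": joint angles; "dq": joint speeds; "tau": joint torques, N m; "tool_pos": TCP position; "tcp_rot": TCP orientation; "contact_force": force on the tool from outside, world axes, zero at the start; "moment": the same for the moment, N m; "grip_width": finger opening in mm; "finger_force": force on a finger pad.
Only numpy, scipy, OpenCV 4.12 (cv2) and the standard library are available. Lean on these libraries where they do the work, as an engineer would, in place of code of your own. Each camera call takes 0.05 s, during which the arm holds its last target. There are 200 camera calls.

### The job

Pack the three square amber bottles into the open-front crate, one upright in each cell and right in: slide the two standing ones in along the loading board without lifting them, and stand up the fallen one and put it in too. Then swing the crate's handle forward and all the way down across the front so that it keeps them in. Leave the other things on the table where they are, and do not knock over anything that stands.

Things in the scene. Friction and masses are not known exactly. Their poses are not given: they have to be found in the camera images.
- bottle_a: One of two standing bottles on the loading board: square amber glass bottle with black round screw cap: body 60 x 60 mm and 80 mm tall, neck and cap 26 to 30 mm across above it, 115 mm tall in all, about 0.2 to 0.35 kg. Origin: centre of its underside; its z axis runs from underside to cap, x and y are square to its flat sides.
- bottle_b: The other standing bottle, the same as bottle_a.
- bottle_fallen: The third bottle, the same as the others, but lying on one flat side on the board at the start, cap end roughly towards the crate's +y (left); its origin (centre of its underside) is then 30 mm above the board.
- crate: Plywood crate, fixed to the table. Origin: on the table under its middle; x points to its closed back (away from the robot), y to its left, z up. Three cells side by side along y, open at the front (-x) and on top, 76 mm wide, 84 mm apart, floor at z = 12 mm, from the front edge at x = -50 mm to the back board at x = +42 mm (70 mm high). Partitions 8 mm thick, up to z = 55 mm.
- board (a point): White loading board in one piece with the crate, butted against its front; this is the middle of its top, axes as the crate's. In the crate frame: x = -180 mm, y = 0, z = 13.5 mm; the board is 260 mm deep (x) and 650 mm wide (y). Its top is 1.5 mm above the cell floors, so bottles slide straight in. Crate end boards: 55 mm high, outside faces at y = +-132 mm.
- cell0 (a point): Point on the floor of the right-hand cell (crate y = -84 mm), on its middle line, 52 mm in from the front edge: a bottle slid right in has its origin within 13 mm of it. Axes as the crate's.
- cell1 (a point): The same point of the middle cell.
- cell2 (a point): The same point of the left-hand cell (crate y = +84 mm).
- handle (a joint): Swing-over carrying handle on two side arms, pivoting about an axis along crate y at crate x = 0, z = 100 mm. 0 = upright over the cells, positive = swung forward (towards -x), range -0.25 to 2.2 rad; 2.2 = fully down, bar across the cell fronts at crate x = -62 mm, z = 55 mm. It starts within 0.25 rad of upright and stays where left (friction: 3 N at the bar).
- handle_bar (a point): Middle of the handle's round wooden bar: 18 mm thick, 286 mm long along crate y, 77 mm from the pivot axis.
- round_bottle: Bystander on the loading board: round amber bottle, 48 mm across, 105 mm tall. Origin: centre of its underside. Not to be packed.
- jigger: Bystander beside the crate: steel measure, 44 mm across, 78 mm tall. Origin: centre of its underside.
- cork: Bystander beside the crate: cork stopper standing on end, 36 mm across, 40 mm tall. Origin: centre of its underside.
- tumbler: Bystander: drinking glass on the table at the left, 82 mm across, 105 mm tall.
- tasting_glass: Bystander: stemmed glass at the back right, 60 mm across, 125 mm tall.
Not all that is in view belongs to the job. Leave any blue or purple look-alike of the bottle_b alone. What is shaped like the bottle_a but yellow is not meant.

How it is judged:
By the outcome, as a careful person would: the job done as asked, in the order asked, and still so for the second after the job is handed in, with the robot touching nothing.
It also fails if it takes over 72 s, if anything falls off the work surface, if the arm or the gripper's body presses on something with over 40 N, if the wrist force passes 120 N, or if a joint passes its speed limit or range.

## Working session

There is one attempt and no reset: what is moved stays moved. The work goes in short steps, Python scripts to look and compute and a tool call to move; the robot and the scene stay as the last step left them, time stands still between calls to the robot, and variables do not carry over. Pictures are saved under pics/ and viewed, at most 12 in all, crops included, and the job is handed in when it is done.

Besides the shell and the picture viewer there is one more tool, called as name([rows], argument=value, ...), one row to a line, values as JSON. play_rows: Moves the arm, as the interface text tells. Shifts and turns lie within -1 to 1; 1 stands for 3 cm of shift or 8 degrees of turn. Its arguments: {"type":"object","properties":{"rows":{"type":"array"},"hand":{"type":"number"}},"required":["rows"]}

```bash
mkdir -p pics; ls; cat > h.py <<'E'
import numpy as np, cv2
from plant import get_obs, capture, bot, spot_in, trace, pinpoint
def K(c):
    f=240/np.tan(np.radians(c['fov_y'])/2); return np.array([[f,0,c['cx']],[0,f,c['cy']],[0,0,1.]])
def ray(c,at):
    u=cv2.undistortPoints(np.array([[[at[1],at[0]]]],float),K(c),np.array(c['dist'],float))[0,0]
    R=cv2.Rodrigues(np.array(c['rvec'],float))[0]; t=np.array(c['tvec'],float).ravel()
    d=R.T@np.array([u[0],u[1],1]); return -R.T@t, d/np.linalg.norm(d)
def onz(c,at,z):
    o,d=ray(c,at); return o+d*(z-o[2])/d[2]
def tri(c1,a1,c2,a2):
    o1,d1=ray(c1,a1);o2,d2=ray(c2,a2)
    s=np.linalg.lstsq(np.array([d1,-d2]).T,o2-o1,rcond=None)[0]
    p,q=o1+s[0]*d1,o2+s[1]*d2; return (p+q)/2,np.linalg.norm(p-q)
def proj(c,P):
    return cv2.projectPoints(np.array(P,float).reshape(-1,3),np.array(c['rvec'],float),np.array(c['tvec'],float),K(c),np.array(c['dist'],float))[0][:,0,::-1]
def save(c,n): cv2.imwrite(f'pics/{n}.png',c['frame'][:,:,::-1])
E
python3 - <<'E'
from h import *
np.set_printoptions(precision=1,suppress=True)
S=capture('scene');T=capture('top');save(S,'s0');save(T,'t0')
for q in ['bottle_a','bottle_fallen','crate','board','cell0','cell1','cell2','handle','handle_bar','round_bottle','jigger','cork','tumbler']:
    for n,c in(('scene',S),('top',T)):
        print(q,n,[(np.round(r['at']).tolist(),round(r['p'],2)) for r in pinpoint(q,n)][:5])
print({k:v for k,v in S.items() if k!='frame'},{k:v for k,v in T.items() if k!='frame'}, get_obs())
E
```

```text
pics
bottle_a scene [([224.0, 397.0], 0.97), ([185.0, 198.0], 0.93), ([276.0, 330.0], 0.86), ([210.0, 242.0], 0.6), ([274.0, 269.0], 0.58)]
bottle_a top [([224.0, 314.0], 0.86), ([347.0, 482.0], 0.85), ([310.0, 426.0], 0.71), ([216.0, 377.0], 0.63), ([313.0, 259.0], 0.63)]
bottle_fallen scene [([269.0, 374.0], 0.83)]
bottle_fallen top [([230.0, 273.0], 0.73)]
crate scene [([338.0, 292.0], 0.69)]
crate top [([156.0, 344.0], 0.69), ([142.0, 463.0], 0.66)]
board scene [([270.0, 306.0], 0.58)]
board top [([229.0, 343.0], 0.79)]
cell0 scene [([327.0, 255.0], 0.96), ([331.0, 294.0], 0.94), ([337.0, 332.0], 0.65), ([339.0, 395.0], 0.39)]
cell0 top [([158.0, 341.0], 0.91), ([159.0, 374.0], 0.78), ([155.0, 312.0], 0.58)]
cell1 scene [([327.0, 255.0], 0.96), ([331.0, 294.0], 0.94), ([337.0, 332.0], 0.65), ([339.0, 395.0], 0.39)]
cell1 top [([158.0, 341.0], 0.91), ([159.0, 374.0], 0.78), ([155.0, 312.0], 0.58)]
cell2 scene [([327.0, 255.0], 0.96), ([331.0, 294.0], 0.94), ([337.0, 332.0], 0.65), ([339.0, 395.0], 0.39)]
cell2 top [([158.0, 341.0], 0.91), ([159.0, 374.0], 0.78), ([155.0, 312.0], 0.58)]Traceback (most recent call last):
  File "<stdin>", line 6, in <module>
ValueError: it knows: board, bottle, bottle_fallen, cell, cork, crate, handle_bar, jigger, round_bottle, tasting_glass, tumbler
```

```bash
python3 - <<'E'
from h import *
np.set_printoptions(precision=2,suppress=True)
S=capture('scene');T=capture('top');save(S,'s0');save(T,'t0')
for q in ['handle_bar','round_bottle','jigger','cork']:
    for n,c in(('scene',S),('top',T)):
        print(q,n,[(np.round(r['at']).tolist(),round(r['p'],2)) for r in pinpoint(q,n)][:5])
print('cam',ray(S,(240,320)),ray(T,(240,320)),K(S)[0,0],K(T)[0,0])
for q in ['bottle','cell','board','crate','bottle_fallen']:
    a=[r['at'] for r in pinpoint(q,'scene')[:5]];b=[r['at'] for r in pinpoint(q,'top')[:5]]
    for x in a:
        for y in b:
            p,e=tri(S,x,T,y)
            if e<15 and -20<p[2]<60: print(q,np.round(x),np.round(y),p,e)
print(get_obs())
E
```

```text
handle_bar scene [([282.0, 293.0], 0.72), ([269.0, 376.0], 0.26), ([269.0, 192.0], 0.22)]
handle_bar top [([142.0, 347.0], 0.97)]
round_bottle scene [([271.0, 192.0], 0.89)]
round_bottle top [([214.0, 451.0], 0.56), ([227.0, 274.0], 0.22)]
jigger scene [([320.0, 201.0], 0.65)]
jigger top [([169.0, 431.0], 0.74), ([143.0, 464.0], 0.66)]
cork scene [([339.0, 395.0], 0.78), ([333.0, 295.0], 0.64)]
cork top []
cam (array([1392.94,  127.06, 1042.16]), array([-0.7 , -0.08, -0.71])) (array([ 298.79,   55.27, 1384.85]), array([ 0.12, -0.01, -0.99])) 564.7358941632916 561.5335246408102
bottle [274. 267.] [215. 375.] [528.94 -93.55  25.  ] 10.401425937335222
bottle [212. 241.] [312. 430.] [ 289.22 -219.55   -5.42] 7.8444167537642855
bottle [273. 334.] [224. 315.] [507.33  59.37  24.62] 0.09207763858644978
bottle [183. 200.] [347. 482.] [ 202.81 -349.37   11.56] 5.325801926297687
cell [330. 255.] [161. 374.] [671.98 -96.63  -1.67] 12.861706459769161
cell [337. 334.] [156. 308.] [681.67  75.57  11.17] 1.0516508712605437
cell [333. 293.] [154. 344.] [684.71 -13.28  15.95] 0.059865012117455846
crate [334. 291.] [157. 343.] [679.91 -16.31   6.48] 5.748428830434107
{'time': 1.8, 'joint_positions': array([ 1.18,  0.34,  1.52, -0.  ,  1.28, -0.15]), 'dq': array([ 0.,  0., -0.,  0., -0.,  0.]), 'tau': array([  0.  , -43.11, -24.45,   0.07,   0.05,   0.  ]), 'tool_pos': array([128.76, 508.98, 240.73]), 'tcp_rot': array([3.14, 0.  , 2.89]), 'contact_force': array([ 0.32, -0.22, -0.4 ]), 'moment': array([-0.03,  0.01, -0.04]), 'finger_force': 0.0, 'grip_width': 91.65939102900545}
```

View pics/s0.png

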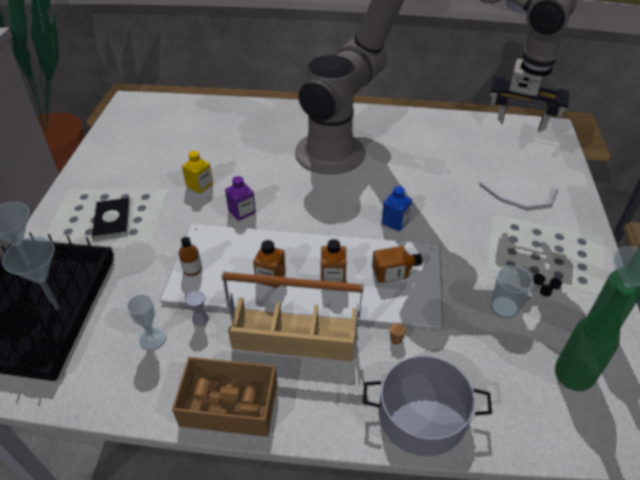

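View pics/t0.png

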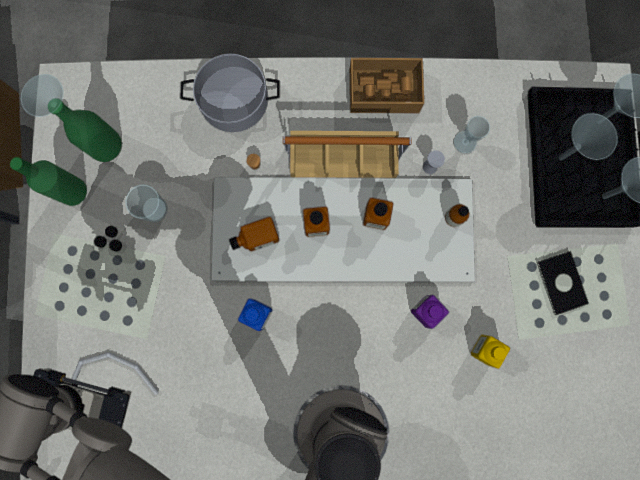

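Scene view: the amber square bottles stand at scene px (267,262) and (333,260), given as (col,row). The fallen one is at (395,263) and the round bottle at (190,258). Possible mix-ups are blue (397,208), purple (240,198), yellow (198,172) and the round bottle. In the top view the amber ones are at (378,213) and (316,221), and the fallen one is at (258,234). The crate is above them with the handle nearly upright. Next I'll fit the board and bottles precisely.

```bash
cat > m.py <<'E'
from h import *
np.set_printoptions(precision=1,suppress=True)
S=capture('scene');T=capture('top')
b=trace('board','top'); print(len(b),[r['p'] for r in b])
m=cv2.morphologyEx(b[0]['mask'].astype(np.uint8),cv2.MORPH_CLOSE,np.ones((25,25)))
cs=max(cv2.findContours(m,0,1)[0],key=len)[:,0]
w=np.array([onz(T,(p[1],p[0]),13.5)[:2] for p in cs],np.float32)
r=cv2.minAreaRect(w); print('board',r)
print('bar',tri(S,pinpoint('handle_bar','scene')[0]['at'],T,pinpoint('handle_bar','top')[0]['at']))
# caps / bodies: dark blobs & amber blobs in top
for q in('bottle','bottle_fallen'):
  for n,c in(('top',T),('scene',S)):
    for r in trace(q,n):
        mm=r['mask'].astype(np.uint8); k=c['frame'][r['mask']].mean(0)
        if k[0]<k[2]*1.3 or k[1]>k[0]*.8: continue
        k2=max(cv2.findContours(mm,0,1)[0],key=len)[:,0]
        z=93 if n=='top' and q=='bottle' else 73
        ww=np.array([onz(c,(p[1],p[0]),z)[:2] for p in k2],np.float32)
        dark=r['mask']&(c['frame'].max(2)<60); d=np.argwhere(dark).mean(0) if dark.any() else None
        print(q,n,np.round(r['at']),round(r['p'],2),k,'rect@z',cv2.minAreaRect(ww),'dark',d,dark.sum())
A=np.hstack([cv2.resize(T['frame'][110:300,205:425],None,fx=3,fy=3,interpolation=cv2.INTER_CUBIC)])
cv2.imwrite('pics/c1.png',A[:,:,::-1])
E
python3 m.py
```

```text
1 [0.82]
board ((556.79736328125, -10.439239501953125), (649.8186645507812, 381.8475646972656), 89.40819549560547)
bar (array([675.8, -12.9, 177.9]), np.float64(1.2076782943423208))
bottle top [220. 316.] 0.84 [82.6 52.1 22.8] rect@z ((503.84375, 56.271141052246094), (68.36618041992188, 60.93292236328125), 6.92996072769165) dark [217.1 315.9] 144
bottle top [213. 375.] 0.58 [78.8 49.3 20.5] rect@z ((522.1627807617188, -85.09834289550781), (61.899776458740234, 68.84605407714844), 77.626708984375) dark [209.1 379. ] 165
bottle scene [261. 269.] 0.75 [79.7 56.6 38.3] rect@z ((519.6494140625, -91.76502990722656), (115.95840454101562, 74.28092956542969), 8.819463729858398) dark [253.3 271. ] 181
bottle scene [262. 334.] 0.64 [86.3 66.6 50.8] rect@z ((511.4702453613281, 58.772212982177734), (137.92654418945312, 59.255821228027344), 6.083515167236328) dark [246.6 333.4] 130
bottle_fallen top [237. 256.] 0.56 [97.6 57.4 15.9] rect@z ((473.2151794433594, 206.41995239257812), (64.21221923828125, 110.29705810546875), 18.366947174072266) dark [242.3 233.9] 74
bottle_fallen scene [265. 391.] 0.87 [90.4 65.3 44.2] rect@z ((503.7926025390625, 205.56369018554688), (100.2469711303711, 126.13822174072266), 20.302627563476562) dark [263.  406.4] 117
```

View pics/c1.png

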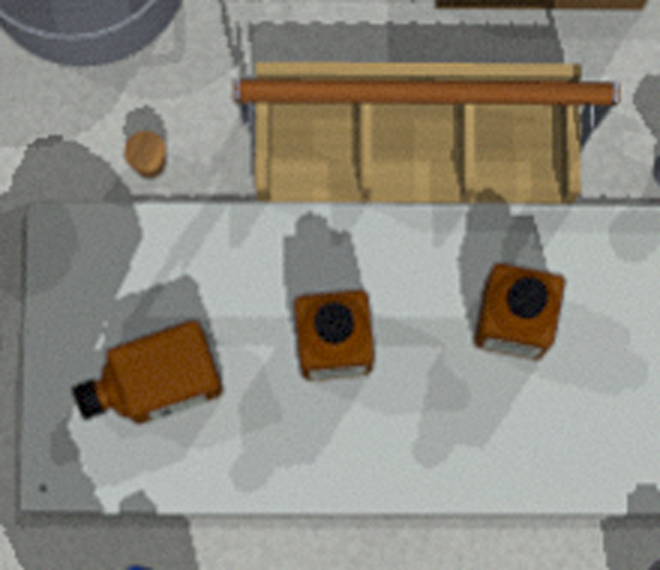

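```bash
python3 - <<'E'
from h import *
np.set_printoptions(precision=1,suppress=True)
S=capture('scene');T=capture('top')
c=lambda x,y,z:onz(T,(110+(y-1)/3,205+(x-1)/3),z)
print('board corners',c(20,513,13.5),c(28,204,13.5),onz(T,(282,474),13.5),onz(T,(178,474),13.5), 'front at', c(650,515,13.5))
print('part fronts z55', [c(x,198,12) for x in (265,363,469,575)])
print('bar ends',c(236,90,177),c(617,93,177))
# refine caps by dark mask
def dark(c,r,cc,R=11):
    f=c['frame'].max(2)<45; m=np.zeros_like(f); m[r-R:r+R,cc-R:cc+R]=1; p=np.argwhere(f&m); return p.mean(0),len(p)
for n,t,s in(('A',(209,381),(249,268)),('B',(217,316),(246,334)),('F',(243,234),(262,415))):
    a,na=dark(T,*t); b,nb=dark(S,*s); print(n,a,na,b,nb,tri(S,b,T,a), onz(T,a,128.5 if n!='F' else 43.5))
for n,P in(('A',[(492,264),(564,275),(547,347),(478,338)]),('B',[(297,296),(368,290),(372,368),(304,375)]),('F',[(105,357),(197,322),(219,390),(140,420)])):
    w=np.array([c(*p,93.5 if n!='F' else 73.5)[:2] for p in P]); print(n,w.tolist(),w.mean(0)); e=w-np.roll(w,-1,0); print(np.degrees(np.arctan2(e[:,1],e[:,0])),np.linalg.norm(e,axis=1))
E
```

```text
board corners [369.7 313.4  13.5] [627.2 311.3  13.5] [ 362.6 -332.2   13.5] [ 624.4 -342.3   13.5] front at [ 365.3 -201.1   13.5]
part fronts z55 [array([631.3, 113.4,  12. ]), array([630.9,  31.7,  12. ]), array([630.6, -56.7,  12. ]), array([ 630.5, -145.5,   12. ])]
bar ends [673.4 128.  177. ] [ 670.6 -154.8  177. ]
A [208.9 380.3] 135 [247.5 267.5] 113 (array([527.3, -91.4, 115.1]), np.float64(0.3460067870423183)) [524.9 -90.  128.5]
B [217.2 315.9] 135 [246.7 333.3] 115 (array([508.7,  56.7, 115.2]), np.float64(0.26588890314272623)) [506.5  56.6 128.5]
F [242.7 233.8] 74 [259.4 417.6] 61 (array([459.6, 256.2,  42. ]), np.float64(2.4979801530655443)) [459.4 254.7  43.5]
A [[558.1251800933354, -67.23591792612876], [549.2395657466556, -123.47459816148199], [492.4301323732957, -108.96702505961485], [499.70879191644235, -55.37251379204426]] [524.9 -88.8]
[ 81.  -14.3 -97.7 168.5] [56.9 58.6 54.1 59.6]
B [[533.3899936475483, 85.01596105223032], [537.8723800938014, 29.759416919332974], [476.5845989018858, 27.106780135359205], [471.37803642620486, 79.7298533709346]] [504.8  55.4]
[  94.6    2.5  -84.3 -175.1] [55.4 61.3 52.9 62.2]
F [[489.16008343518234, 236.77198699026272], [516.6391596547318, 164.3784712776686], [462.51835865785466, 146.83066724080282], [439.15282389578516, 208.71662212278224]] [476.9 189.2]
[ 110.8   18.   -69.3 -150.7] [77.4 56.9 66.1 57.3]
```

Measured: A (525.5,-90) with yaw about -11°, B (507,57) with yaw about +4.5°. The fallen body is centred at (478,192) with its axis at about 107°. The crate origin is about (680,-12.5) with yaw -0.5°, and the bar is near (675,-13,178). The caps' triangulated mean height of 115 and the bar height both agree with the text. Moving above A.

play_rows([
  [[0.66,-1,0],[0,0,0.44]],
  [[0.66,-1,0],[0,0,0]],
  [[0.66,-1,0],[0,0,0]],
  [[0.66,-1,0],[0,0,0]],
  [[0.66,-1,0],[0,0,0]],
  [[0.66,-1,0],[0,0,0]],
  [[0.66,-1,0],[0,0,0]],
  [[0.66,-1,0],[0,0,0]],
  [[0.66,-1,0],[0,0,0]],
  [[0.66,-1,0],[0,0,0]],
  [[0.66,-1,0],[0,0,0]],
  [[0.66,-1,0],[0,0,0]],
], hand=1)

```text
time: 3.85
tool_pos: [366.9, 147.9, 240.9]
tcp_rot: [3.141, 0.0, 2.955]
contact_force: [0.6, -0.0, -0.4]
grip_width: 91.6
finger_force: 0.0
```

play_rows([
  [[0.66,-1,0],[0,0,0]],
  [[0.66,-1,0],[0,0,0]],
  [[0.66,-1,0],[0,0,0]],
  [[0.66,-1,0],[0,0,0]],
  [[0.66,-1,0],[0,0,0]],
  [[0.66,-1,0],[0,0,0]],
  [[0.66,-1,0],[0,0,0]],
  [[0.6,-0.95,0],[0,0,0]],
  [[0,0,0],[0,0,0]],
  [[0,0,0],[0,0,0]],
])

```text
time: 5.1
tool_pos: [522.5, -89.1, 240.5]
tcp_rot: [3.141, -0.001, 2.955]
contact_force: [-0.7, 0.4, 0.2]
grip_width: 91.5
finger_force: 0.0
```

play_rows([
  [[0.1,-0.03,-1],[0,0,0]],
  [[0,0,-1],[0,0,0]],
  [[0,0,-1],[0,0,0]],
  [[0,0,-1],[0,0,0]],
  [[0,0,-0.9],[0,0,0]],
  [[0,0,-0.45],[0,0,0]],
  [[0,0,0],[0,0,0]],
])

```text
time: 5.98
tool_pos: [525.5, -89.8, 80.0]
tcp_rot: [3.141, -0.001, 2.956]
contact_force: [0.2, 0.2, 0.3]
grip_width: 91.7
finger_force: 0.0
```

play_rows([
  [[0,0,0],[0,0,0]],
  [[0,0,0],[0,0,0]],
  [[0,0,0],[0,0,0]],
  [[0,0,0],[0,0,0]],
  [[0,0,0],[0,0,0]],
  [[0,0,0],[0,0,0]],
], hand=-1)

```text
time: 6.72
tool_pos: [526.1, -90.4, 80.6]
tcp_rot: [3.142, 0.001, 2.955]
contact_force: [-1.7, 2.0, 5.1]
grip_width: 59.8
finger_force: 29.9
```

play_rows([
  [[0.2,-0.1,0],[0,0,0.64]],
  [[0.3,-0.1,0],[0,0,0.64]],
  [[0.5,0,0],[0,0,0]],
  [[0.5,0,0],[0,0,0]],
  [[0.4,0,0],[0,0,0]],
  [[0,0,0],[0,0,0]],
])

```text
time: 7.48
tool_pos: [583.3, -96.7, 80.9]
tcp_rot: [-3.141, 0.0, 3.134]
contact_force: [-2.8, -0.2, 7.4]
grip_width: 60.2
finger_force: 30.0
```

```bash
python3 - <<'E'
from h import *
S=capture('scene');T=capture('top'); o=get_obs(); print(o['tool_pos'],o['contact_force'],o['joint_positions'])
a=cv2.resize(S['frame'][200:370,170:430],None,fx=3,fy=3)
cv2.imwrite('pics/c2.png',a[:,:,::-1])
E
```

```text
[583.19900276 -96.66041681  80.90763958] [-1.31602313 -0.77492951  7.56560318] [-2.93732281e-01  6.23576279e-01  1.53380203e+00 -2.71738690e-04
  9.83529336e-01 -1.85681885e+00]
```

View pics/c2.png

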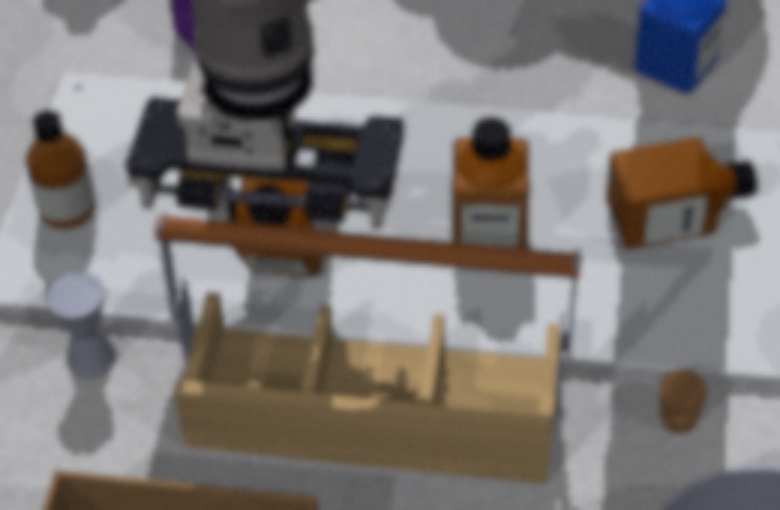

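The crop shows bottle A held between the fingers, standing on the board in front of the right-hand cell. The handle bar and the other things are undisturbed. I'll slide it on into the cell mouth.

play_rows([
  [[0.35,0,0],[0,0,0]],
  [[0.35,0,0],[0,0,0]],
  [[0.3,0,0],[0,0,0]],
  [[0,0,0],[0,0,0]],
])

```text
time: 8.07
tool_pos: [612.7, -96.4, 80.2]
tcp_rot: [3.141, -0.001, 3.134]
contact_force: [-2.1, 1.1, 4.5]
grip_width: 59.9
finger_force: 30.0
```

play_rows([
  [[0,0,0],[0,0,0]],
  [[0,0,0],[0,0,0]],
  [[0,0,0],[0,0,0]],
], hand=0.75)

```text
time: 8.45
tool_pos: [612.9, -96.4, 80.0]
tcp_rot: [3.141, -0.0, 3.134]
contact_force: [-0.0, -1.0, -0.1]
grip_width: 79.8
finger_force: 0.0
```

play_rows([
  [[-0.8,0,0],[0,0,0]],
  [[-1,0,0],[0,0,0]],
  [[-1,0,0],[0,-0.9,0]],
  [[0,0,0],[0,-0.95,0]],
  [[0,0,-0.3],[0,-0.95,0]],
  [[0,0,-0.6],[0,-0.95,0]],
  [[0,0,0],[0,0,0]],
])

```text
time: 9.32
tool_pos: [530.6, -92.0, 68.1]
tcp_rot: [3.101, 0.427, 3.136]
contact_force: [0.8, -0.1, -0.0]
grip_width: 80.0
finger_force: 0.0
```

play_rows([
  [[0,0,0],[0,0,0]],
  [[0,0,0],[0,0,0]],
  [[0,0,0],[0,0,0]],
  [[0,0,0],[0,0,0]],
], hand=-0.57)

```text
time: 9.82
tool_pos: [531.8, -92.0, 68.8]
tcp_rot: [3.102, 0.429, 3.138]
contact_force: [0.8, -1.4, -0.4]
grip_width: 58.9
finger_force: 29.9
```

play_rows([
  [[0.5,0,0],[0,0,0]],
  [[0.5,0,0],[0,0,0]],
  [[0.35,0,0],[0,0,0]],
  [[0.35,0,0],[0,0,0]],
  [[0.35,0,0],[0,0,0]],
  [[0.35,0,0],[0,0,0]],
  [[0.35,0,0],[0,0,0]],
  [[0,0,0],[0,0,0]],
])

```text
time: 10.82
tool_pos: [614.7, -91.8, 68.6]
tcp_rot: [3.102, 0.429, 3.139]
contact_force: [0.9, 0.4, 2.0]
grip_width: 58.6
finger_force: 29.8
```

```bash
python3 - <<'E'
from h import *
S=capture('scene');T=capture('top'); o=get_obs(); print(o['tool_pos'],o['contact_force'],o['joint_positions'])
a=cv2.resize(S['frame'][170:340,170:370],None,fx=2,fy=2);b=cv2.resize(T['frame'][110:280,290:490],None,fx=2,fy=2)
cv2.imwrite('pics/c3.png',np.hstack([a,b])[:,:,::-1])
E
```

```text
[614.21359015 -91.83525674  68.61492832] [0.78758835 0.59033187 0.87771995] [-0.36278511  0.55445212  1.83226114  0.48303751  0.40549229 -2.35115832]
```

View pics/c3.png

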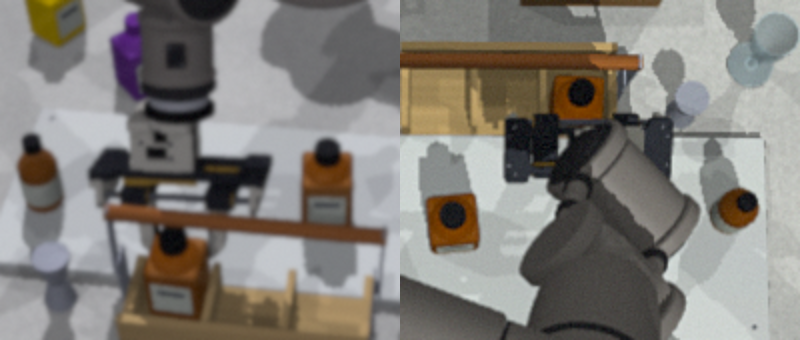

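The scene crop shows bottle A upright and partly in the right-hand cell, and the fingers look stopped at about 59 mm, so they seem to be holding its rear edge. Working out where it is.

```bash
python3 - <<'E'
from h import *
np.set_printoptions(precision=1,suppress=True)
S=capture('scene');T=capture('top')
f=T['frame'].max(2)<45; m=np.zeros_like(f); m[147:164,370:390]=1; a=np.argwhere(f&m); print(a.mean(0),len(a),onz(T,a.mean(0),126))
f=S['frame'].max(2)<45; m=np.zeros_like(f); m[283:298,248:267]=1; b=np.argwhere(f&m); print(b.mean(0),len(b),tri(S,b.mean(0),T,a.mean(0)))
E
```

```text
[156.1 380.2] 137 [649.3 -92.6 126. ]
[289.6 255.7] 155 (array([652.1, -94.1, 116. ]), np.float64(0.5689473218644724))
```

play_rows([
  [[0,0,0],[0,0,0]],
  [[0,0,0],[0,0,0]],
  [[0,0,0],[0,0,0]],
  [[0,0,0],[0,0,0]],
], hand=1)

```text
time: 11.52
tool_pos: [613.7, -91.8, 68.4]
tcp_rot: [3.102, 0.428, 3.138]
contact_force: [-0.7, 0.0, -0.4]
grip_width: 90.5
finger_force: 0.0
```

play_rows([
  [[-0.5,0,0],[0,0,0]],
  [[-0.5,0,0],[0,0,0]],
  [[-0.5,0,0],[0,0,0]],
  [[-0.5,-0.1,0],[0,0,0]],
  [[0,0,0],[0,0,0]],
])

```text
time: 12.15
tool_pos: [553.2, -94.9, 68.5]
tcp_rot: [3.101, 0.428, 3.137]
contact_force: [-1.3, -0.9, -0.4]
grip_width: 91.9
finger_force: 0.0
```

play_rows([
  [[0,0,0],[0,0,0]],
  [[0,0,0],[0,0,0]],
  [[0,0,0],[0,0,0]],
  [[0,0,0],[0,0,0]],
  [[0,0,0],[0,0,0]],
  [[0,0,0],[0,0,0]],
], hand=-0.57)

```text
time: 12.9
tool_pos: [553.9, -94.8, 68.5]
tcp_rot: [3.102, 0.428, 3.138]
contact_force: [-0.1, 0.0, 0.2]
grip_width: 36.4
finger_force: 0.0
```

```bash
cat > cap.py <<'E'
from h import *
import sys
np.set_printoptions(precision=2,suppress=True)
def caps(S,T):
    # all dark round blobs near z~115 in both views, matched by epipolar error
    def bl(c,lo,hi):
        f=(c['frame'].max(2)<45).astype(np.uint8); n,l,s,ce=cv2.connectedComponentsWithStats(f)
        return [ce[i][::-1] for i in range(1,n) if lo<s[i][4]<hi]
    out=[]
    for a in bl(S,60,260):
        for b in bl(T,60,220):
            p,e=tri(S,a,T,b)
            if e<4 and 100<p[2]<130 and 380<p[0]<720 and -200<p[1]<320: out.append(p)
    return out
if __name__=='__main__':
    S=capture('scene');T=capture('top'); o=get_obs()
    for p in caps(S,T): print('cap',p)
    print(o['tool_pos'],o['tcp_rot'],o['joint_positions'],o['grip_width'])
    if len(sys.argv)>1:
        a=cv2.resize(S['frame'][170:340,170:430],None,fx=1.5,fy=1.5);b=cv2.resize(T['frame'][110:280,205:465],None,fx=1.5,fy=1.5)
        cv2.imwrite(f'pics/{sys.argv[1]}.png',np.hstack([a,b])[:,:,::-1])
E
python3 cap.py
```

```text
cap [508.7   56.71 115.21]
cap [654.22 -93.6  115.45]
[553.85 -94.82  68.53] [3.1  0.43 3.14] [-0.42  0.48  1.99  0.63  0.35 -2.55] 28.70069948241957
```

play_rows([
  [[0.3,-0.05,-0.3],[0,0.5,0]],
  [[0.5,-0.05,-0.25],[0,0,0]],
  [[0.5,0,0],[0,0,0]],
  [[0.4,0,0],[0,0,0]],
  [[0.3,0,0],[0,0,0]],
  [[0.3,0,0],[0,0,0]],
  [[0.3,0,0],[0,0,0]],
  [[0,0,0],[0,0,0]],
])

```text
time: 14.0
tool_pos: [632.5, -97.8, 52.2]
tcp_rot: [3.102, 0.359, 3.139]
contact_force: [-0.6, 0.5, 0.4]
grip_width: 19.6
finger_force: 0.0
```

```bash
python3 cap.py
```

```text
cap [508.56  56.69 115.19]
cap [673.4  -92.71 110.24]
[632.   -97.83  52.2 ] [3.1  0.36 3.14] [-0.35  0.62  1.73  0.34  0.49 -2.2 ] 19.677467236086592
```

play_rows([
  [[0.2,0,0],[0,0,0]],
  [[0.15,0,0],[0,0,0]],
  [[0,0,0],[0,0,0]],
])

```text
time: 14.48
tool_pos: [642.8, -97.8, 52.1]
tcp_rot: [3.102, 0.359, 3.138]
contact_force: [-0.3, -0.6, -0.6]
grip_width: 20.0
finger_force: 0.1
```

```bash
python3 cap.py
```

```text
cap [508.68  56.65 115.29]
[642.59 -97.86  52.12] [3.1  0.36 3.14] [-0.34  0.63  1.7   0.32  0.51 -2.18] 19.71233330837034
```

```bash
cat > rot.py <<'E'
import sys,numpy as np
from scipy.spatial.transform import Rotation as R
from plant import get_obs
o=get_obs(); c=R.from_euler('xyz',o['tcp_rot'])
yaw,tilt=float(sys.argv[1]),float(sys.argv[2])   # yaw of closing axis offset (deg), lean (deg)
t=R.from_euler('xyz',[180,tilt,180+yaw],degrees=True)
print(o['tool_pos'],np.round((t*c.inv()).as_rotvec(degrees=True)/8,2))
E
python3 rot.py 4.5 20
```

```text
[642.58941374 -97.8592775   52.11640623] [-0.27  0.06  0.49]
```

play_rows([
  [[-0.6,0,0],[0,0,0]],
  [[-1,0,0],[0,0,0]],
  [[-0.4,0,0.6],[0,0,0]],
])

```text
time: 14.95
tool_pos: [580.1, -97.3, 68.8]
tcp_rot: [3.1, 0.355, 3.137]
contact_force: [-0.0, -0.1, 0.7]
grip_width: 19.7
finger_force: 0.0
```

play_rows([
  [[-0.3,0.2,1],[-0.27,0.06,0.49]],
  [[-0.3,0.2,1],[0,0,0]],
  [[-0.3,0.2,1],[0,0,0]],
  [[-0.3,0.7,0],[0,0,0]],
  [[-0.3,0.9,0],[0,0,0]],
  [[-0.3,1,0],[0,0,0]],
  [[-0.3,1,0],[0,0,0]],
  [[-0.4,1,0],[0,0,0]],
  [[0,0,0],[0,0,0]],
], hand=1)

```text
time: 16.08
tool_pos: [506.6, 59.8, 160.2]
tcp_rot: [-3.141, 0.349, -3.06]
contact_force: [-0.3, -0.8, 0.3]
grip_width: 91.8
finger_force: 0.0
```

```bash
python3 cap.py;python3 rot.py 4.5 20
```

```text
[507.77  58.18 160.4 ] [-3.14  0.35 -3.06] [-0.07  0.25  1.97  0.09  0.57 -1.78] 91.80620468087999
[507.76561883  58.18190076 160.39800569] [ 0.    0.01 -0.01]
```

play_rows([
  [[0,-0.04,-1],[0,0,0]],
  [[0,0,-1],[0,0,0]],
  [[0,0,-0.72],[0,0,0]],
  [[0,0,0],[0,0,0]],
])

```text
time: 16.68
tool_pos: [506.9, 56.0, 77.0]
tcp_rot: [3.141, 0.346, -3.064]
contact_force: [-0.2, 0.6, 0.4]
grip_width: 91.7
finger_force: 0.0
```

play_rows([
  [[0,0,0],[0,0,0]],
  [[0,0,0],[0,0,0]],
  [[0,0,0],[0,0,0]],
  [[0,0,0],[0,0,0]],
  [[0,0,0],[0,0,0]],
], hand=-1)

```text
time: 17.3
tool_pos: [507.7, 57.1, 79.0]
tcp_rot: [-3.141, 0.35, -3.062]
contact_force: [-1.7, -0.2, 6.1]
grip_width: 60.0
finger_force: 29.9
```

play_rows([
  [[0.1,-0.4,0],[0,0,-0.3]],
  [[0.2,-0.7,0],[0,0,-0.33]],
  [[0.4,-0.7,0],[0,0,0]],
  [[0.5,-0.5,0],[0,0,0]],
  [[0.5,0,0],[0,0,0]],
  [[0.5,0,0],[0,0,0]],
  [[0,0,0],[0,0,0]],
])

```text
time: 18.18
tool_pos: [576.1, -12.9, 80.6]
tcp_rot: [-3.14, 0.355, 3.133]
contact_force: [0.4, -2.8, 9.0]
grip_width: 59.8
finger_force: 30.0
```

```bash
python3 cap.py c4;python3 rot.py -0.5 20
```

```text
[576.05 -12.89  80.62] [-3.14  0.36  3.13] [-0.19  0.48  1.89  0.15  0.42 -1.87] 59.720765455433664
[576.0498961  -12.88590628  80.62498784] [0.01 0.05 0.01]
```

View pics/c4.png

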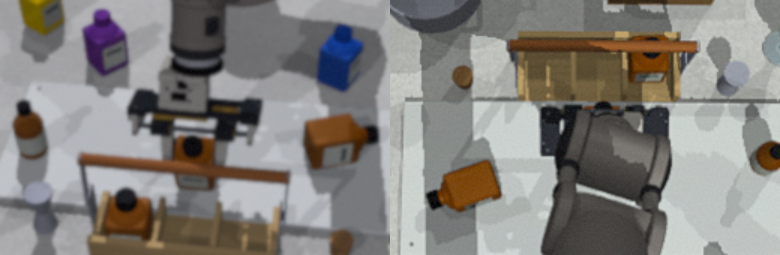

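A is upright in the right-hand cell. B is held in front of the middle cell, and the fallen one is untouched. Continuing in.

play_rows([
  [[0.4,0,0],[0,0,0]],
  [[0.5,0,0],[0,0,0]],
  [[0.5,0,0],[0,0,0]],
  [[0.35,0,0],[0,0,0]],
  [[0,0,0],[0,0,0]],
])

```text
time: 18.9
tool_pos: [626.5, -11.9, 78.4]
tcp_rot: [-3.141, 0.35, 3.133]
contact_force: [1.4, 0.5, -0.7]
grip_width: 59.8
finger_force: 30.0
```

play_rows([
  [[0,0,0],[0,0,0]],
  [[0,0,0],[0,0,0]],
  [[0,0,0],[0,0,0]],
  [[0,0,0],[0,0,0]],
], hand=1)

```text
time: 19.4
tool_pos: [625.6, -12.0, 78.3]
tcp_rot: [-3.141, 0.348, 3.133]
contact_force: [-0.4, 0.4, -0.4]
grip_width: 90.9
finger_force: 0.0
```

play_rows([
  [[-0.5,0,0],[0,0,0]],
  [[-0.6,0,0],[0,0,0]],
  [[-0.7,0,0],[0,0,0]],
  [[-0.8,0,0],[0,0,0]],
  [[0,0,0],[0,0,0]],
])

```text
time: 20.02
tool_pos: [546.7, -11.9, 78.4]
tcp_rot: [3.142, 0.348, 3.132]
contact_force: [0.2, -0.0, 0.1]
grip_width: 91.8
finger_force: 0.0
```

```bash
python3 cap.py;python3 rot.py -0.5 20
```

```text
cap [576.27 -12.18 115.74]
[548.95 -12.25  78.98] [-3.14  0.35  3.13] [-0.2   0.45  1.96  0.17  0.39 -1.9 ] 91.73054739551183
[548.94567631 -12.24558986  78.98498011] [0.   0.01 0.  ]
```

B's cap was dragged back by the hand (bottle now at x≈575, still upright and aligned). I'll lift clear before backing off, then push with two narrowed fingers.

play_rows([
  [[0.05,0,0.6],[0,0,0]],
  [[0,0,1],[0,0,0]],
  [[0,0,0.9],[0,0,0]],
  [[-0.4,0,0],[0,0,0]],
  [[-0.7,0,0],[0,0,0]],
])

```text
time: 20.75
tool_pos: [516.2, -12.0, 153.0]
tcp_rot: [-3.141, 0.349, 3.133]
contact_force: [-0.9, -0.2, 0.2]
grip_width: 92.1
finger_force: 0.0
```

play_rows([
  [[0,0,0],[0,0,0]],
  [[0,0,0],[0,0,0]],
  [[0,0,0],[0,0,0]],
  [[0,0,0],[0,0,0]],
  [[0,0,0],[0,0,0]],
  [[0,0,-0.7],[0,0,0]],
  [[0,0,-0.9],[0,0,0]],
  [[0,0,-0.9],[0,0,0]],
  [[0,0,-0.8],[0,0,0]],
  [[0,0,0],[0,0,0]],
], hand=-0.57)

```text
time: 22.0
tool_pos: [515.2, -11.7, 52.8]
tcp_rot: [3.141, 0.345, 3.132]
contact_force: [0.8, -0.2, 0.1]
grip_width: 19.7
finger_force: 0.0
```

```bash
python3 cap.py;python3 rot.py -0.5 20
```

```text
cap [576.37 -12.4  116.93]
[517.26 -12.29  55.07] [-3.14  0.35  3.13] [-0.21  0.46  2.07  0.25  0.28 -2.  ] 19.50484331868044
[517.26166607 -12.29331797  55.07013511] [0.01 0.01 0.  ]
```

play_rows([
  [[0.4,0,0],[0,0,0]],
  [[0.3,0,-0.08],[0,0,0]],
  [[0.3,0,0],[0,0,0]],
  [[0.35,0,0],[0,0,0]],
  [[0.4,0,0],[0,0,0]],
  [[0.4,0,0],[0,0,0]],
  [[0.4,0,0],[0,0,0]],
  [[0.4,0,0],[0,0,0]],
  [[0,0,0],[0,0,0]],
])

```text
time: 23.22
tool_pos: [606.2, -12.1, 52.1]
tcp_rot: [-3.141, 0.35, 3.133]
contact_force: [-0.0, -0.2, 0.0]
grip_width: 19.7
finger_force: 0.0
```

```bash
python3 cap.py
```

```text
cap [381.93 -11.18 113.9 ]
cap [653.56 -12.49 115.72]
[605.16 -12.02  52.08] [-3.14  0.35  3.13] [-0.17  0.57  1.83  0.14  0.4  -1.86] 19.812394644617612
```

play_rows([
  [[0.35,0,0],[0,0,0]],
  [[0.35,0,0],[0,0,0]],
  [[0.25,0,0],[0,0,0]],
  [[0,0,0],[0,0,0]],
])

```text
time: 23.82
tool_pos: [634.0, -12.0, 52.0]
tcp_rot: [-3.141, 0.349, 3.133]
contact_force: [0.3, 0.2, -0.5]
grip_width: 19.6
finger_force: 0.2
```

```bash
python3 cap.py; python3 - <<'E'
from h import *
np.set_printoptions(precision=1,suppress=True)
c=capture('scene');f=(c['frame'].max(2)<50).astype(np.uint8); n,l,s,ce=cv2.connectedComponentsWithStats(f)
for i in range(1,n):
    if s[i][4]>40 and 255<ce[i][1]<330 and 230<ce[i][0]<330: print(ce[i],s[i][4],onz(c,ce[i][::-1],115))
E
```

```text
cap [406.63 -12.03 105.51]
cap [674.27 -13.31 109.72]
[633.62 -12.    52.12] [-3.14  0.35  3.13] [-0.17  0.61  1.75  0.12  0.44 -1.83] 19.70824954096521
[299.6 270.8] 711 [588.9  -9.3 115. ]
[292.  302.9] 169 [678.1 -13.1 115. ]
[253.7 303.6] 153 [688.8 -91.5 115. ]
```

play_rows([
  [[0.15,0,0],[0,0,0]],
  [[0,0,0],[0,0,0]],
  [[-0.5,0,0],[0,0,0]],
  [[-1,0,0],[0,0,0]],
  [[-0.7,0,0.5],[0,0,0]],
  [[-0.4,0,1],[0,0,0]],
  [[-0.4,0.4,1],[0,0,0]],
  [[-0.4,0.9,1],[0,0,0]],
  [[-0.4,1,0.2],[0,0,0]],
  [[0,0,0],[0,0,0]],
])

```text
time: 25.22
tool_pos: [523.7, 58.5, 164.1]
tcp_rot: [-3.141, 0.351, 3.135]
contact_force: [0.6, -0.4, 0.1]
grip_width: 19.3
finger_force: 0.0
```

```bash
cat > rot2.py <<'E'
import sys,numpy as np
from scipy.spatial.transform import Rotation as R
from plant import get_obs
# usage: closing-axis direction deg, lean of hand to +u side deg (u = closing dir + 90)
a,l=np.radians(float(sys.argv[1])),np.radians(float(sys.argv[2]))
o=get_obs(); c=R.from_euler('xyz',o['tcp_rot'])
y=np.array([np.cos(a),np.sin(a),0]);u=np.array([-np.sin(a),np.cos(a),0])
z=-(np.cos(l)*np.array([0,0,1])+np.sin(l)*u); t=R.from_matrix(np.array([np.cross(y,z),y,z]).T)
v=(t*c.inv()).as_rotvec(degrees=True)
print(np.round(o['tool_pos'],1),'units',np.round(v/8,2),np.linalg.norm(v)/8,np.round(o['joint_positions'],2))
E
python3 rot2.py 17 30; python3 cap.py
```

```text
[523.7  58.5 164.1] units [-0.79 -1.06 -9.05] 9.150645500211375 [-0.04  0.27  1.93  0.02  0.59 -1.62]
[524.22  57.02 163.26] [-3.14  0.35  3.13] [-0.04  0.28  1.92  0.02  0.59 -1.62] 19.864200376578484
```

play_rows([
  [[-0.145,0.427,0],[-0.079,-0.106,-0.905]],
  [[-0.145,0.427,0],[-0.079,-0.106,-0.905]],
  [[-0.145,0.427,0],[-0.079,-0.106,-0.905]],
  [[-0.145,0.427,0],[-0.079,-0.106,-0.905]],
  [[-0.145,0.427,0],[-0.079,-0.106,-0.905]],
  [[-0.145,0.427,0],[-0.079,-0.106,-0.905]],
  [[-0.145,0.427,0],[-0.079,-0.106,-0.905]],
  [[-0.145,0.427,0],[-0.079,-0.106,-0.905]],
  [[-0.145,0.427,0],[-0.079,-0.106,-0.905]],
  [[-0.145,0.427,0],[-0.079,-0.106,-0.905]],
  [[0,0,0],[0,0,0]],
], hand=1)

```text
time: 26.7
tool_pos: [481.8, 182.7, 161.6]
tcp_rot: [-3.137, 0.515, 1.895]
contact_force: [1.4, -0.7, -0.4]
grip_width: 91.8
finger_force: 0.0
```

```bash
python3 rot2.py 17 30; python3 cap.py c5
```

```text
[481.8 182.7 161.6] units [-0.05 -0.05 -0.18] 0.19299952520393626 [ 0.5   0.5   1.64 -0.55  1.17  0.44]
[481.23 181.68 162.07] [-3.14  0.52  1.9 ] [ 0.5   0.5   1.64 -0.55  1.17  0.44] 91.53144629799012
```

View pics/c5.png

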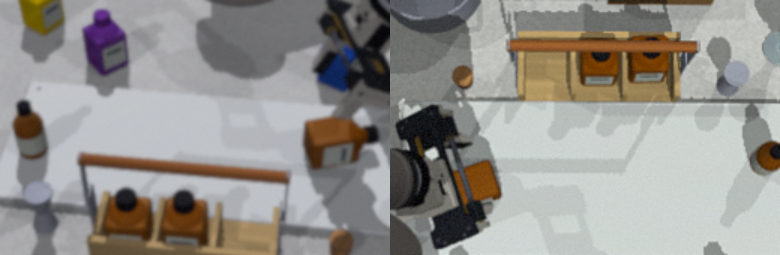

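Both bottles stand in the right and middle cells, and the hand is over the fallen one, closing across its body. Descending and gripping.

play_rows([
  [[0,0.12,-1],[-0.05,-0.05,-0.18]],
  [[0,0,-1],[0,0,0]],
  [[0,0,-0.7],[0,0,0]],
  [[0,0,-0.6],[0,0,0]],
  [[0,0,-0.55],[0,0,0]],
  [[0,0,0],[0,0,0]],
])

```text
time: 27.55
tool_pos: [480.5, 185.5, 46.3]
tcp_rot: [-3.141, 0.525, 1.866]
contact_force: [-0.8, 0.6, -0.5]
grip_width: 91.9
finger_force: 0.0
```

play_rows([
  [[0,0,0],[0,0,0]],
  [[0,0,0],[0,0,0]],
  [[0,0,0],[0,0,0]],
  [[0,0,0],[0,0,0]],
  [[0,0,0],[0,0,0]],
  [[0,0,0],[0,0,0]],
], hand=-1)

```text
time: 28.3
tool_pos: [481.5, 186.3, 47.7]
tcp_rot: [3.138, 0.524, 1.865]
contact_force: [1.4, 1.2, 4.6]
grip_width: 59.6
finger_force: 29.8
```

play_rows([
  [[0,0,0.8],[0,0,0]],
  [[0,0,1],[0,0,0]],
  [[0,-0.2,0.5],[0.897,0.274,0]],
  [[0.1,-0.32,0],[0.897,0.274,0]],
  [[0.1,-0.32,0],[0.897,0.274,0]],
  [[0.1,-0.32,0],[0.897,0.274,0]],
  [[0.1,-0.32,0],[0.897,0.274,0]],
  [[0.1,-0.32,0],[0.897,0.274,0]],
  [[0.1,-0.32,0],[0.897,0.274,0]],
  [[0.1,-0.32,0],[0.897,0.274,0]],
  [[0,0,0],[0,0,0]],
])

```text
time: 29.68
tool_pos: [501.9, 110.8, 114.5]
tcp_rot: [-3.138, -0.524, 1.859]
contact_force: [0.7, -0.3, -3.8]
grip_width: 60.4
finger_force: 29.9
```

```bash
python3 rot2.py 17 -60
```

```text
[501.9 110.8 114.5] units [3.59 1.06 0.04] 3.7439478875288392 [-0.2   0.57  1.67  0.49  1.22 -0.74]
```

play_rows([
  [[0.1,-0.3,0],[0.9,0.265,0]],
  [[0.1,-0.3,0],[0.9,0.265,0]],
  [[0.1,-0.3,0],[0.9,0.265,0]],
  [[0.1,-0.3,0],[0.9,0.265,0]],
  [[0,-0.1,0],[0,0,-0.73]],
  [[0,0,0],[0,0,-0.73]],
  [[0,0,0],[0,0,-0.73]],
  [[0,0,0],[0,0,0]],
])

```text
time: 30.68
tool_pos: [512.7, 74.8, 116.2]
tcp_rot: [3.138, -1.046, 1.563]
contact_force: [-0.2, 0.1, -2.6]
grip_width: 60.0
finger_force: 29.9
```

```bash
python3 rot2.py -0.5 -60; python3 cap.py c6
```

```text
[512.7  74.8 116.2] units [0.01 0.01 0.02] 0.02279487676434386 [-0.5   0.74  1.74  0.89  1.42 -0.99]
[513.92  74.41 116.31] [ 3.13 -1.05  1.57] [-0.49  0.74  1.74  0.89  1.42 -0.99] 59.939328599147586
```

View pics/c6.png

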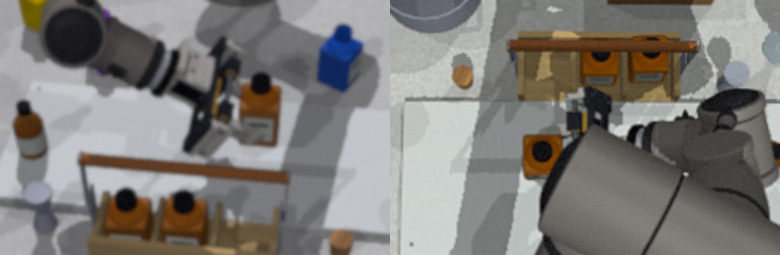

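The bottle is upright in the hand. I'll check the wrist's clearance over the round bottle before lowering.

```bash
python3 - <<'E'
from h import *
np.set_printoptions(precision=1,suppress=True)
S=capture('scene');T=capture('top')
print(tri(S,(190,220),T,(187,435)))
r=pinpoint('round_bottle','scene')[0];print(r,onz(S,r['at'],13.5))
for p in([512,-100,250],[512,-130,215],[512,-160,260]): print(proj(S,p),proj(T,p))
E
```

```text
(array([ 539.7, -179.1,  289.5]), np.float64(6.0352216795431595))
{'at': [337.6, 151.5], 'p': 0.7} [ 730.5 -321.8   13.5]
[[198.1 260.4]] [[204.6 391.9]]
[[209.2 248. ]] [[207.6 403.8]]
[[192.5 232.2]] [[203.7 421.7]]
```

play_rows([
  [[0,-0.1,-0.6],[0,0,0]],
  [[0,0,-0.7],[0,0,0]],
  [[0,0,-0.6],[0,0,0]],
  [[0,0,-0.3],[0,0,0]],
  [[0,0,0],[0,0,0]],
  [[0,0,0],[0,0,0]],
])

```text
time: 31.68
tool_pos: [514.2, 70.8, 50.6]
tcp_rot: [3.132, -1.047, 1.566]
contact_force: [0.3, 1.1, -3.6]
grip_width: 59.8
finger_force: 29.9
```

play_rows([
  [[0,0,-0.07],[0,0,0]],
  [[0,0,0],[0,0,0]],
])

```text
time: 31.92
tool_pos: [514.0, 70.8, 48.4]
tcp_rot: [3.132, -1.047, 1.566]
contact_force: [-0.5, 0.5, -3.4]
grip_width: 60.5
finger_force: 29.9
```

```bash
python3 cap.py
```

```text
cap [512.32  74.59 118.3 ]
[514.04  70.81  48.34] [ 3.13 -1.05  1.57] [-0.5   0.87  1.74  0.9   1.35 -1.09] 59.55257240381424
```

play_rows([
  [[0,0,-0.06],[0,0,0]],
  [[0,0,0],[0,0,0]],
])

```text
time: 32.28
tool_pos: [514.1, 70.8, 46.9]
tcp_rot: [3.133, -1.048, 1.566]
contact_force: [0.2, -1.7, 2.2]
grip_width: 60.2
finger_force: 29.8
```

play_rows([
  [[0,0,-0.05],[0,0,0]],
  [[0,0,0],[0,0,0]],
])

```text
time: 32.52
tool_pos: [514.4, 70.8, 46.4]
tcp_rot: [3.131, -1.05, 1.567]
contact_force: [-0.4, -3.4, 9.3]
grip_width: 59.6
finger_force: 29.9
```

play_rows([
  [[0,0,0],[0,0,0]],
  [[0,0,0],[0,0,0]],
  [[0,0,0],[0,0,0]],
  [[0,0,0],[0,0,0]],
], hand=1)

```text
time: 33.02
tool_pos: [513.9, 70.9, 44.8]
tcp_rot: [3.134, -1.047, 1.565]
contact_force: [0.1, -0.5, -0.7]
grip_width: 90.7
finger_force: 0.0
```

play_rows([
  [[0,-0.45,0.25],[0,0,0]],
  [[0,-0.85,0.5],[0,0,0]],
  [[0,-0.85,0.5],[0,0,0]],
  [[0,-0.85,0.8],[0,0,0]],
  [[0,0,1],[0,0,0]],
  [[0,0,0],[0,0,0]],
])

```text
time: 33.78
tool_pos: [514.6, -20.7, 138.2]
tcp_rot: [3.126, -1.045, 1.57]
contact_force: [-0.3, 0.3, -0.9]
grip_width: 91.8
finger_force: 0.0
```

```bash
python3 cap.py; python3 rot2.py 89.5 0; python3 - <<'E'
from h import *
np.set_printoptions(precision=1,suppress=True)
T=capture('top')
for r in trace('bottle','top'):
    k=T['frame'][r['mask']].mean(0)
    if k[0]>k[2]*1.3 and k[1]<k[0]*.8:
        k2=max(cv2.findContours(r['mask'].astype(np.uint8),0,1)[0],key=len)[:,0]
        print(cv2.minAreaRect(np.array([onz(T,(p[1],p[0]),93)[:2] for p in k2],np.float32)))
E
```

```text
cap [514.34  74.17 115.72]
[513.83 -19.68 136.32] [ 3.13 -1.05  1.57] [-0.64  0.75  1.62  0.78  1.57 -0.97] 92.05475230459143
[513.8 -19.7 136.3] units [-5.92 -5.75 10.13] 13.065727823728727 [-0.64  0.75  1.62  0.78  1.57 -0.97]
((658.9436645507812, -9.469512939453125), (59.5094108581543, 53.68745422363281), 89.82515716552734)
((661.2448120117188, -88.87345886230469), (48.88435363769531, 62.283809661865234), 0.02515389397740364)
((508.46856689453125, 72.83792114257812), (58.53043746948242, 72.742919921875), 86.83858489990234)
```

play_rows([
  [[-0.2,0,0.6],[-0.423,-0.411,0.724]],
  [[-0.2,0,0.6],[-0.423,-0.411,0.724]],
  [[-0.2,0,0.5],[-0.423,-0.411,0.724]],
  [[-0.2,0.2,0],[-0.423,-0.411,0.724]],
  [[-0.2,0.2,0],[-0.423,-0.411,0.724]],
  [[-0.2,0.2,0],[-0.423,-0.411,0.724]],
  [[-0.2,0.3,0],[-0.423,-0.411,0.724]],
  [[-0.2,0.3,0],[-0.423,-0.411,0.724]],
  [[-0.2,0.3,0],[-0.423,-0.411,0.724]],
  [[-0.2,0.3,0],[-0.423,-0.411,0.724]],
  [[-0.2,0.4,0],[-0.423,-0.411,0.724]],
  [[-0.1,0.4,0],[-0.423,-0.411,0.724]],
], hand=-0.57)

```text
time: 35.48
tool_pos: [444.4, 59.3, 186.6]
tcp_rot: [3.039, -0.127, 2.942]
contact_force: [0.1, -0.6, 0.1]
grip_width: 20.0
finger_force: 0.0
```

play_rows([
  [[0,0.25,0],[-0.423,-0.411,0.724]],
  [[0,0.25,0],[-0.423,-0.411,0.724]],
  [[0,0,0],[0,0,0]],
])

```text
time: 35.85
tool_pos: [443.8, 75.0, 186.8]
tcp_rot: [-3.141, -0.003, 3.136]
contact_force: [0.6, 0.0, -0.3]
grip_width: 19.6
finger_force: 0.0
```

```bash
python3 cap.py; python3 rot2.py 89.5 0
```

```text
[444.81  73.9  186.97] [ 3.14 -0.    3.13] [-0.01  0.27  1.8   0.    1.08 -1.57] 20.261145027075024
[444.8  73.9 187. ] units [-0.   -0.02  0.  ] 0.01895725701058094 [-0.01  0.27  1.8   0.    1.08 -1.57]
```

play_rows([
  [[0,0,-1],[0,0,0]],
  [[0,0,-1],[0,0,0]],
  [[0,0,-1],[0,0,0]],
  [[0,0,-0.9],[0,0,0]],
  [[0.1,0,-0.6],[0,0,0]],
  [[0.3,0,0],[0,0,0]],
  [[0.4,0,0],[0,0,0]],
  [[0.4,0,0],[0,0,0]],
  [[0.4,0,0],[0,0,0]],
  [[0.4,0,0],[0,0,0]],
  [[0.4,0,0],[0,0,0]],
  [[0,0,0],[0,0,0]],
])

```text
time: 37.45
tool_pos: [518.4, 73.8, 52.4]
tcp_rot: [-3.141, 0.001, 3.134]
contact_force: [-0.6, 0.5, -0.4]
grip_width: 20.1
finger_force: 0.3
```

```bash
python3 cap.py
```

```text
[517.06  73.9   52.14] [-3.14 -0.    3.13] [-0.    0.57  1.76 -0.    0.82 -1.57] 19.855723224544676
```

play_rows([
  [[0.4,0,0],[0,0,0]],
  [[0.4,0,0],[0,0,0]],
  [[0.4,-0.02,0],[0,-0.5,0]],
  [[0.4,-0.02,0],[0,-0.5,0]],
  [[0.4,-0.02,0],[0,-0.5,0]],
  [[0.4,0,0],[0,-0.5,0]],
  [[0.3,0,0],[0,-0.5,0]],
  [[0,0,0],[0,0,0]],
])

```text
time: 38.55
tool_pos: [597.7, 72.0, 51.9]
tcp_rot: [3.14, 0.347, 3.133]
contact_force: [-1.7, 0.0, -1.7]
grip_width: 19.8
finger_force: 0.7
```

```bash
python3 cap.py c7
```

```text
cap [649.3   72.84 114.52]
[598.11  72.01  52.23] [3.14 0.35 3.13] [-0.01  0.57  1.83  0.01  0.39 -1.58] 20.067551861346573
```

View pics/c7.png

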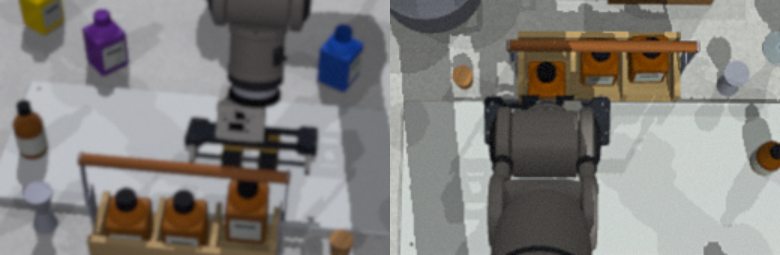

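Bottle 3 is in the left cell's mouth, upright, with its cap at x≈649, so it needs about 33 mm more.

play_rows([
  [[0.4,0,0],[0,0,0]],
  [[0.4,0,0],[0,0,0]],
  [[0.33,0,0],[0,0,0]],
  [[0,0,0],[0,0,0]],
])

```text
time: 39.15
tool_pos: [633.0, 71.9, 52.4]
tcp_rot: [3.14, 0.349, 3.133]
contact_force: [-1.4, 0.9, -0.5]
grip_width: 19.5
finger_force: 0.7
```

play_rows([
  [[-0.5,0,0],[0,0,0]],
  [[-1,0,0],[0,0,0]],
  [[-0.6,0,0.7],[0,0.5,0]],
  [[0,-0.4,1],[0,0.5,0]],
  [[0,-0.5,1],[0,0.5,0]],
  [[0,-0.6,1],[0,0.5,0]],
  [[0,-0.6,1],[0,0.5,0]],
  [[0,-0.7,1],[0,0,0]],
  [[0,0,0.6],[0,0,0]],
  [[0,0,0],[0,0,0]],
], hand=-1)

```text
time: 40.4
tool_pos: [569.7, -12.3, 242.9]
tcp_rot: [-3.14, 0.003, 3.133]
contact_force: [-0.2, -0.7, 0.5]
grip_width: 0.7
finger_force: 0.0
```

```bash
python3 rot2.py 89.5 0; python3 - <<'E'
from h import *
from cap import caps
np.set_printoptions(precision=1,suppress=True)
S=capture('scene');T=capture('top');print(get_obs()['contact_force'])
f=(S['frame'].max(2)<50).astype(np.uint8); n,l,s,ce=cv2.connectedComponentsWithStats(f)
for i in range(1,n):
    if s[i][4]>40 and 255<ce[i][1]<330 and 230<ce[i][0]<370: print(ce[i],s[i][4],onz(S,ce[i][::-1],115))
for s_ in pinpoint('handle_bar','scene')[:1]:
    for t in pinpoint('handle_bar','top')[:2]: print('bar',tri(S,s_['at'],T,t['at']))
E
```

```text
[569.7 -12.3 242.9] units [ 0.01  0.02 -0.  ] 0.02593431166148224 [-0.16  0.42  1.4  -0.    1.32 -1.72]
[ 0.6  0.  -0.3]
[253.7 303.7] 152 [688.9 -91.6 115. ]
[292.1 304.8] 154 [683.1 -12.1 115. ]
[333.4 306. ] 157 [677.  73. 115.]
bar (array([642.8, -12.9, 143.1]), np.float64(11.611277476773175))
bar (array([ 662. , -134.8,  209.7]), np.float64(252.4633494580157))
```

The third sits slightly shallow (x≈676 against about 682), so I'll nudge it about 6 mm.

play_rows([
  [[0,0.5,-0.9],[0,-0.5,0]],
  [[0,0.8,-1],[0,-0.5,0]],
  [[0,0.8,-1],[0,-0.5,0]],
  [[0,0.7,-1],[0,-0.5,0]],
  [[0,0,-1],[0,-0.5,0]],
  [[0,0,-1],[0,0,0]],
  [[0.8,0,-0.44],[0,0,0]],
  [[0.8,0,0],[0,0,0]],
  [[0.4,0,0],[0,0,0]],
  [[0.2,0,0],[0,0,0]],
  [[0.13,0,0],[0,0,0]],
  [[0,0,0],[0,0,0]],
])

```text
time: 42.1
tool_pos: [638.3, 72.1, 51.0]
tcp_rot: [3.14, 0.348, 3.133]
contact_force: [-0.8, -0.2, -0.1]
grip_width: 0.6
finger_force: 0.5
```

play_rows([
  [[-0.5,0,0],[0,0,0]],
  [[-1,0,0],[0,0,0]],
  [[-0.8,0,0.7],[0,0.5,0]],
  [[0,-0.4,1],[0,0.5,0]],
  [[0,-0.5,1],[0,0.5,0]],
  [[0,-0.6,1],[0,0.5,0]],
  [[0,-0.6,1],[0,0.5,0]],
  [[0.6,-0.7,1],[0,0,0]],
  [[1,0,0.6],[0,0,0]],
  [[1,0,0],[0,0,0]],
  [[0,0,0],[0,0,0]],
])

```text
time: 43.48
tool_pos: [648.8, -12.1, 239.7]
tcp_rot: [-3.141, 0.0, 3.134]
contact_force: [0.4, 0.4, -1.0]
grip_width: 0.1
finger_force: 0.0
```

```bash
python3 rot2.py 89.5 0; python3 - <<'E'
from h import *
np.set_printoptions(precision=1,suppress=True)
S=capture('scene');T=capture('top')
f=(S['frame'].max(2)<50).astype(np.uint8); n,l,s,ce=cv2.connectedComponentsWithStats(f)
for i in range(1,n):
    if s[i][4]>40 and 255<ce[i][1]<330 and 230<ce[i][0]<370: print(ce[i],s[i][4],onz(S,ce[i][::-1],115))
# bar: red-brown rows in scene at columns of the bar ends vs model angles
hs=cv2.cvtColor(S['frame'],cv2.COLOR_RGB2HSV)
for th in(-.1,0,.1,.2):
    print(th,proj(S,[[680-77*np.sin(th),y,100+77*np.cos(th)] for y in(-153,127)]),proj(T,[[680-77*np.sin(th),y,100+77*np.cos(th)] for y in(-153,127)]))
for n,c in(('scene',S),('top',T)):
    r=trace('handle_bar',n)[0]; p=np.argwhere(r['mask']); i=p[:,1].argmin(); j=p[:,1].argmax(); print(n,r['p'],p[i],p[j])
E
```

```text
[648.8 -12.1 239.7] units [ 0.01  0.   -0.01] 0.009780690613280607 [-0.14  0.58  1.15 -0.    1.42 -1.7 ]
[253.7 303.7] 152 [689.  -91.6 115. ]
[291.9 304.9] 150 [683.3 -12.4 115. ]
[333.1 308.3] 157 [683.1  72.9 115. ]
-0.1 [[281.5 221. ]
 [293.3 360.7]] [[133.3 409.3]
 [133.5 283.8]]
0 [[278.4 221.9]
 [290.1 360.9]] [[136.6 409.4]
 [136.8 283.8]]
0.1 [[275.7 222.8]
 [287.3 361.1]] [[140.  409.5]
 [140.2 283.8]]
0.2 [[273.2 223.7]
 [284.7 361.3]] [[143.4 409.5]
 [143.7 283.8]]
scene 0.56 [276 221] [285 363]
top 0.57 [138 284] [140 411]
```

play_rows([
  [[1,0,0],[0,0,0]],
  [[1,0,0],[0,0,0]],
  [[0,0,0],[0,0,0]],
  [[0,0,-1],[0,0,0]],
  [[0,0,-0.9],[0,0,0]],
  [[0,0,-0.4],[0,0,0]],
  [[0,0,0],[0,0,0]],
])

```text
time: 44.55
tool_pos: [707.0, -11.9, 171.0]
tcp_rot: [-3.141, -0.002, 3.134]
contact_force: [-0.0, 0.0, -0.3]
grip_width: 0.5
finger_force: 0.0
```

play_rows([
  [[-0.4,0,0],[0,0,0]],
  [[-0.5,0,0],[0,0,0]],
  [[-0.5,0,-0.1],[0,0,0]],
  [[-0.4,0,-0.2],[0,0,0]],
  [[-0.4,0,-0.3],[0,0,0]],
  [[-0.35,0,-0.4],[0,0,0]],
  [[0,0,0],[0,0,0]],
])

```text
time: 45.42
tool_pos: [631.5, -12.0, 142.3]
tcp_rot: [-3.14, 0.001, 3.134]
contact_force: [0.5, 0.4, 0.2]
grip_width: 0.6
finger_force: 0.1
```

```bash
python3 - <<'E'
from h import *
np.set_printoptions(precision=1,suppress=True)
S=capture('scene');T=capture('top')
for n,c in(('scene',S),('top',T)):
    for r in trace('handle_bar',n)[:1]:
        p=np.argwhere(r['mask']); i=p[:,1].argmin(); j=p[:,1].argmax(); print(n,r['p'],p[i],p[j])
for th in(.6,.9,1.2,1.4): print(th,proj(S,[[680-77*np.sin(th),y,100+77*np.cos(th)] for y in(-153,127)]).ravel(),proj(T,[[680-77*np.sin(th),y,100+77*np.cos(th)] for y in(-153,127)]).ravel())
E
```

```text
scene 0.77 [299 226] [276 364]
top 0.95 [169 283] [170 408]
0.6 [266.8 227.5 277.9 361.9] [157.1 409.  157.4 284.1]
0.9 [265.9 230.1 276.7 362. ] [166.2 408.1 166.5 284.5]
1.2 [268.1 232.4 278.8 361.8] [173.2 406.8 173.6 284.9]
1.4 [271.2 233.6 281.8 361.6] [176.5 405.9 176.8 285.3]
```

play_rows([
  [[0.05,0,0.5],[0,0,0]],
  [[0,0,0.7],[0,0,0]],
  [[-0.5,0,0],[0,0,0]],
  [[-0.4,0,0],[0,0,0]],
  [[0,0,0],[0,0,0]],
  [[0,0,-0.5],[0,0,0]],
  [[0,0,-0.5],[0,0,0]],
  [[0,0,-0.5],[0,0,0]],
  [[0,0,-0.5],[0,0,0]],
  [[0,0,0],[0,0,0]],
])

```text
time: 46.88
tool_pos: [605.2, -11.9, 115.2]
tcp_rot: [-3.141, -0.003, 3.134]
contact_force: [-0.2, 0.6, -0.3]
grip_width: 0.6
finger_force: 0.0
```

play_rows([
  [[0.05,0,-0.4],[0,0,0]],
  [[0.08,0,-0.4],[0,0,0]],
  [[0.1,0,-0.3],[0,0,0]],
  [[0,0,0],[0,0,0]],
])

```text
time: 47.38
tool_pos: [612.5, -11.9, 83.2]
tcp_rot: [-3.141, -0.002, 3.134]
contact_force: [-0.8, 0.6, -0.9]
grip_width: 0.6
finger_force: 0.0
```

play_rows([
  [[0.05,0,-0.1],[0,0,0]],
  [[0,0,-0.08],[0,0,0]],
  [[0,0,0],[0,0,0]],
])

```text
time: 47.75
tool_pos: [614.3, -11.9, 78.8]
tcp_rot: [-3.141, -0.0, 3.134]
contact_force: [0.7, 0.0, 1.1]
grip_width: 0.1
finger_force: 0.5
```

```bash
python3 cap.py c8; python3 - <<'E'
from h import *
np.set_printoptions(precision=1,suppress=True)
S=capture('scene');T=capture('top')
for n,c in(('scene',S),('top',T)):
    for r in trace('handle_bar',n)[:1]:
        p=np.argwhere(r['mask']); i=p[:,1].argmin(); j=p[:,1].argmax(); print(n,r['p'],p[i],p[j])
for th in(1.4,1.8,2.0,2.2): print(th,proj(S,[[680-77*np.sin(th),y,100+77*np.cos(th)] for y in(-153,127)]).ravel(),proj(T,[[680-77*np.sin(th),y,100+77*np.cos(th)] for y in(-153,127)]).ravel())
E
```

```text
[614.19 -11.96  78.84] [-3.14 -0.    3.13] [-0.14  0.66  1.46 -0.    1.02 -1.71] 0.6622273241732476
scene 0.92 [299 226] [300 362]
top 0.72 [178 285] [176 402]
1.4 [271.2 233.6 281.8 361.6] [176.5 405.9 176.8 285.3]
1.8 [280.6 235.  291.2 360.8] [179.1 403.9 179.5 286. ]
2.0 [286.5 235.3 297.1 360.4] [178.5 402.9 178.9 286.3]
2.2 [292.9 235.2 303.6 359.9] [176.6 402.  177.  286.6]
```

View pics/c8.png

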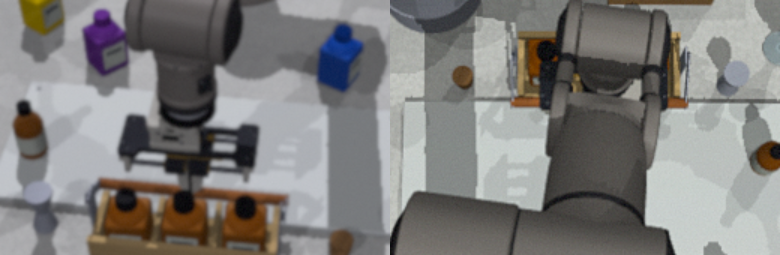

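The bar is nearly down (about 2.1 rad), with all three bottles upright behind it. I'll press until it stops.

play_rows([
  [[0.05,0,-0.1],[0,0,0]],
  [[0,0,-0.1],[0,0,0]],
  [[0,0,0],[0,0,0]],
])

```text
time: 48.42
tool_pos: [615.1, -12.0, 77.1]
tcp_rot: [-3.14, -0.0, 3.134]
contact_force: [-13.9, 0.6, 32.2]
grip_width: 0.6
finger_force: 16.4
```

play_rows([
  [[0,0,-0.1],[0,0,0]],
  [[0,0,-0.06],[0,0,0]],
  [[0,0,0],[0,0,0]],
])

```text
time: 48.8
tool_pos: [615.3, -12.0, 76.6]
tcp_rot: [-3.14, 0.002, 3.135]
contact_force: [-24.3, 1.6, 60.2]
grip_width: 0.2
finger_force: 29.9
```

play_rows([
  [[0,0,0.3],[0,0,0]],
  [[0,0,0.7],[0,0,0]],
  [[-0.5,0,1],[0,0,0]],
  [[-1,0,1],[0,0,0]],
  [[-1,0,1],[0,0,0]],
  [[-1,0,0.5],[0,0,0]],
  [[-1,0,0],[0,0,0]],
  [[0,0,0],[0,0,0]],
  [[0,0,0],[0,0,0]],
])

```text
time: 49.92
tool_pos: [481.3, -12.1, 202.9]
tcp_rot: [-3.141, -0.0, 3.134]
contact_force: [0.6, -0.3, 0.3]
grip_width: 0.1
finger_force: 0.0
```

```bash
python3 cap.py c9; python3 - <<'E'
from h import *
np.set_printoptions(precision=1,suppress=True)
S=capture('scene');T=capture('top')
for n,c in(('scene',S),('top',T)):
    for r in trace('handle_bar',n)[:1]:
        p=np.argwhere(r['mask']); i=p[:,1].argmin(); j=p[:,1].argmax(); print(n,r['p'],p[i],p[j])
E
```

```text
cap [687.68 -92.08 115.32]
cap [682.53 -12.79 115.5 ]
cap [682.66  72.73 115.45]
[481.47 -12.06 202.66] [-3.14 -0.    3.13] [-0.18  0.3   1.7  -0.    1.14 -1.75] 0.4281084587528191
scene 0.86 [293 233] [300 362]
top 0.81 [176 285] [146 404]
```

View pics/c9.png

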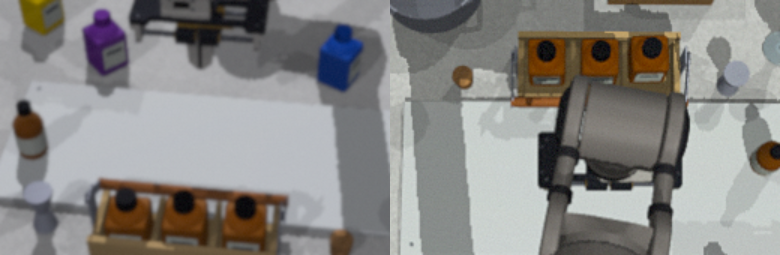

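All three bottles are upright in their cells at x≈682 to 688, the bar is down across the fronts, and the hand is clear. Handing in.

```bash
python3 -c "
from plant import bot; print(bot.close_job())"
```

```text
the job is handed in; nothing more can be done
None
```

All three bottles stand upright in their cells, the handle was pushed forward and down to its stop, and the job is handed in at about 50 s of the 72 s allowed; no verdict came back.

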